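# Sort turned parts into the lined trays

### The arm

A 6-joint arm with a two-finger parallel gripper is mounted at the origin on the work surface. World frame = base frame: x ahead of the robot, y to its left, z up, the work surface at z = 0. Lengths are in m, angles in degrees, forces in N, time in s.
With the tool pointing down it reaches from about 0.25 to 0.775 m from the base axis. Payload 4 kg.
Tool frame: the origin (TCP) lies between the finger pads; the fingertips stand ahead of it and the grasp point (between the pads) lies 3 mm ahead of it (env.tip_extent is the z of the fingertips in the tool frame, in m); z points along the fingers, y is the line along which they close (so a half turn about z gives the same grasp; the last joint's range is limited). The gripper opens to 94 mm and grips with 3 to 60 N. Pads are 16 mm wide; open, the fingers measure 119 mm over their backs; the gripper's body (75 mm by 177 mm) begins 78 mm behind the grasp point.
Start: joints at [-82.111, 4.996, 78.535, -0, 96.463, -5.907], TCP at [0.131, -0.534, 0.228] pointing down, gripper open.
Joint ranges: [-177.83, 177.83], [-43.37, 116.18], [15.69, 146.23], [-61.86, 241.86], [9.47, 152.12], [-147.06, 147.06]. Speed limits (degrees/s): [159.86, 159.86, 180, 180, 180, 180].

### API

Orientations are given as a 3x3 rotation matrix whose columns are the frame's x, y, z axes.
In Python, from workcell import env gives the robot as it stands.
- The arm moves only by the tool drive_tool, never from a script. Its argument "series" is a list of rows, each a list of 3 entries, a list of its own where there are three numbers: the shift along the tool's x, y, z in m, then the turn about the tool's z in rad, then the gripper command: -1 is shut, 1 is fully open, values between are in proportion. A call has 1 to 10 rows; each row shifts and turns the commanded pose from where the row before left it, along the tool's axes as they then stand; what a row does not reach is not made up. A row lasts 1/12 s, in which the tool goes at most 41.7 mm and 7.16 degrees, less where a joint would pass 70% of its speed; a pose out of reach is approached as far as the arm can. A call with a gripper value outside its range is refused whole. The fingers move at their own pace and stop on an object; "force" is the grip in N (left out, the last holds). Time passes only in rows, so rows that do not move let the fingers close. It gives the time, the measured TCP pose, the force, the opening and the grip force at its end, in the units of the state.
- env.state(): the state, without advancing time (a new reading comes with each control period).
- env.grab_frame(name): name is "scene" or "top" or "wrist"; returns a dict with "frame" (384x512x3 uint8, red, green, blue), "fov_y" (degrees; the focal length in pixels is half the picture's height over the tangent of half this angle, whatever the lens; pixels are square), "cx", "cy" (the principal point, pixels), "k1" (the pictures are not rectified: a ray, as slopes to the right and down, at radius r is drawn at 1 + k1 r^2 times it, then the intrinsics apply), "rvec" (rotation vector, rad) and "tvec" (3), from world to camera coordinates, as OpenCV has them. Camera axes: x right, y down, z forward; pixel columns grow to the right and rows downward; lengths in m; the calibration is good to about 2 mm. A picture is of the moment at which its call begins. There is no depth.
- env.job_done(): hands the job in; it is judged then, once.
Trained networks look in the newest picture that a camera, given by its name, has taken for a name from the list of things; names that differ only in an ending like _2 or _b are one class to them, and where a whole thing is asked for, a point or a joint stands for the part that bears it (a point fixed in the world has none). Each returns a list of dicts, best first, with "p" (0 to 1); they miss things now and then, are a little off and sometimes report something else, mostly with a low value. They report only what shows in the picture. A call takes as long as a camera call. They do not tell look-alikes from the thing itself.
- env.search_frame(thing, camera): "rect" ([left, top, width, height] as shares, 0 to 1, of the picture: columns of its width, rows of its height, round what is visible of it).
- env.trace(thing, camera): "region" (384x512 bool, what is visible of it) and "rect" ([left, top, width, height] as shares, 0 to 1, of the picture: columns of its width, rows of its height, round what is visible of it).
- env.landmark_of(thing, camera): "position" ([column, row] as shares, 0 to 1, of the picture: columns of its width, rows of its height: a listed point, or the origin of a listed thing).
The state is a dict: "clock": time; "joint_pos": joint angles; "dq": joint speeds; "joint_torque": joint torques, N m; "position": TCP position; "tool_rot": TCP orientation; "wrist_force": force on the tool from outside, world axes, zero at the start; "wrist_torque": the same for the moment, N m; "gripper_width": opening from 0.0 (shut) to 1.0 (fully open); "grip_force": force on a finger pad.
Only numpy, scipy, OpenCV 4.12 (cv2) and the standard library are available. Lean on these libraries where they do the work, as an engineer would, in place of code of your own. Each camera call takes 0.05 s, during which the arm holds its last target. There are 200 camera calls.

### The job

Sort the five turned parts from the bench into the wooden trays: the two flanged steel cups into the blue-lined tray, the two brass bushings into the red-lined tray, and the white plastic sleeve into the green-lined tray. Each part must end standing upright on the tray floor in a bay of its own (one part to a bay; the sleeve may use either bay), and must be set down, not dropped. Leave the tape roll and the wrench where they are.

Things in the scene. Friction and masses are not known exactly. Their poses are not given: they have to be found in the camera images.
- cup_a_center (a point): Flanged polished-steel cup standing mouth down on its flange, 64 mm tall in all: a round flange 56 mm across and 7 mm thick at the foot, above it a plain cylinder 36 mm across to the flat top. 160 g. Interchangeable with cup_b. The point is on its axis, half-way up (32 mm above its foot); z is its axis, up.
- cup_b_center (a point): Flanged polished-steel cup standing mouth down on its flange, 64 mm tall in all: a round flange 56 mm across and 7 mm thick at the foot, above it a plain cylinder 36 mm across to the flat top. 160 g. Interchangeable with cup_a. The point is on its axis, half-way up (32 mm above its foot); z is its axis, up.
- bush_a_center (a point): Plain brass bushing (thick-walled tube) standing on end, 40 mm outside, 20 mm bore, 56 mm tall, 250 g. Interchangeable with bush_b. The point is on its axis, half-way up (28 mm above its foot); z is its axis, up.
- bush_b_center (a point): Plain brass bushing (thick-walled tube) standing on end, 40 mm outside, 20 mm bore, 56 mm tall, 250 g. Interchangeable with bush_a. The point is on its axis, half-way up (28 mm above its foot); z is its axis, up.
- sleeve_center (a point): White plastic sleeve (tube) standing on end, 34 mm outside, 22 mm bore, 64 mm tall, 50 g. The point is on its axis, half-way up (32 mm above its foot); z is its axis, up.
- tray_blue: Low wooden tray fixed to the bench, its floor lined in blue. 97 mm (x) by 178 mm (y); walls 6 mm thick, their top 18 mm above the bench; liner surface 6 mm above the bench. A 6 mm cross wall at its middle, as high as the others, splits it into two equal bays, each 85 mm (x) by 80 mm (y) inside, with centres at x = 0, y = +43 mm and y = -43 mm in the tray's frame. Origin: centre of its underside, on the bench; z up, y along its length.
- tray_red: Low wooden tray fixed to the bench, its floor lined in red. 97 mm (x) by 178 mm (y); walls 6 mm thick, their top 18 mm above the bench; liner surface 6 mm above the bench. A 6 mm cross wall at its middle, as high as the others, splits it into two equal bays, each 85 mm (x) by 80 mm (y) inside, with centres at x = 0, y = +43 mm and y = -43 mm in the tray's frame. Origin: centre of its underside, on the bench; z up, y along its length.
- tray_green: Low wooden tray fixed to the bench, its floor lined in green. 97 mm (x) by 178 mm (y); walls 6 mm thick, their top 18 mm above the bench; liner surface 6 mm above the bench. A 6 mm cross wall at its middle, as high as the others, splits it into two equal bays, each 85 mm (x) by 80 mm (y) inside, with centres at x = 0, y = +43 mm and y = -43 mm in the tray's frame. Origin: centre of its underside, on the bench; z up, y along its length.
- tape_center (a point): Bystander: roll of yellow tape lying flat on the bench, 90 mm across, 45 mm high; the point is at its centre, half-way up.
- wrench: Bystander: steel wrench, 170 mm long, lying flat on the bench along its x axis; origin on its underside near its middle.
Things that resemble listed ones, but are neither listed nor needed, are in the scene too. Of the things like the tray_red, leave any that is pink; of the rest the larger one is meant.

How it is judged (in metres and radians):
At the end, for the whole second after the job is handed in: Each part at rest on the liner of its tray (height within 4 mm), upright within 0.1 rad, one to a bay: in the tray's frame its centre within 32 mm of x = 0 and 15 to 71 mm from y = 0, a pair on opposite sides. Cups blue, bushings red, sleeve green (x of cup_a_center in the frame of tray_blue between -0.032 and 0.032 m and z of cup_a_center in the frame of tray_blue between 0.034 and 0.042 m and angle between each of cup_a_center, cup_b_center, bush_a_center, bush_b_center, sleeve_center's own z axis and vertical below 0.1 rad and linear speed of each of cup_a, cup_b, bush_a, bush_b, sleeve below 0.02 m/s and angular speed of each of cup_a, cup_b, bush_a, bush_b, sleeve below 0.2 rad/s and x of cup_b_center in the frame of tray_blue between -0.032 and 0.032 m and z of cup_b_center in the frame of tray_blue between 0.034 and 0.042 m and x of bush_a_center in the frame of tray_red between -0.032 and 0.032 m and z of bush_a_center in the frame of tray_red between 0.03 and 0.038 m and x of bush_b_center in the frame of tray_red between -0.032 and 0.032 m and z of bush_b_center in the frame of tray_red between 0.03 and 0.038 m and x of sleeve_center in the frame of tray_green between -0.032 and 0.032 m and z of sleeve_center in the frame of tray_green between 0.034 and 0.042 m and ((y of cup_a_center in the frame of tray_blue between 0.015 and 0.071 m and y of cup_b_center in the frame of tray_blue between -0.071 and -0.015 m) or (y of cup_a_center in the frame of tray_blue between -0.071 and -0.015 m and y of cup_b_center in the frame of tray_blue between 0.015 and 0.071 m)) and ((y of bush_a_center in the frame of tray_red between 0.015 and 0.071 m and y of bush_b_center in the frame of tray_red between -0.071 and -0.015 m) or (y of bush_a_center in the frame of tray_red between -0.071 and -0.015 m and y of bush_b_center in the frame of tray_red between 0.015 and 0.071 m)) and (y of sleeve_center in the frame of tray_green between 0.015 and 0.071 m or y of sleeve_center in the frame of tray_green between -0.071 and -0.015 m)); the robot touches nothing.
It fails at once if a part dropped: falling freely faster than 0.8 m/s (a drop of more than about 33 mm) ((linear speed of cup_a above 0.8 m/s and contact force between the fingers and cup_a below 0.05 N) or (linear speed of cup_b above 0.8 m/s and contact force between the fingers and cup_b below 0.05 N) or (linear speed of bush_a above 0.8 m/s and contact force between the fingers and bush_a below 0.05 N) or (linear speed of bush_b above 0.8 m/s and contact force between the fingers and bush_b below 0.05 N) or (linear speed of sleeve above 0.8 m/s and contact force between the fingers and sleeve below 0.05 N)).
It fails at once if the tape roll moved more than 20 mm (distance of tape_center from where it was at the start of the episode above 0.02 m).
It fails at once if the wrench moved more than 20 mm (distance of wrench from where it was at the start of the episode above 0.02 m).
It also fails if it takes over 125 s, if anything falls off the work surface, if the arm or the gripper's body presses on something with over 40 N, if the wrist force passes 120 N, or if a joint passes its speed limit or range.

## Working session

There is one attempt and no reset: what is moved stays moved. The work goes in short steps, Python scripts to look and compute and a tool call to move; the robot and the scene stay as the last step left them, time stands still between calls to the robot, and variables do not carry over. Pictures are saved under pics/ and viewed, at most 14 in all, crops included, and the job is handed in when it is done.

Besides the shell and the picture viewer there is one more tool, called in YAML: its name, and indented under it one key for each argument. drive_tool: Moves the arm, as the interface text tells. Its arguments: {"type":"object","properties":{"series":{"type":"array"},"force":{"type":"number"}},"required":["series"]}

```bash
mkdir -p pics; cat > h.py <<'E'
import numpy as np, cv2
from workcell import env
def cam(name):
    f=env.grab_frame(name); return f
def K(f):
    h=f["frame"].shape[0]; fl=h/2/np.tan(np.radians(f["fov_y"])/2); return fl
def ray(f,u,v):
    fl=K(f); xd=np.array([(u-f["cx"])/fl,(v-f["cy"])/fl]); x=xd.copy()
    for _ in range(30): x=xd/(1+f["k1"]*(x@x))
    R,_=cv2.Rodrigues(np.array(f["rvec"],float)); t=np.array(f["tvec"],float).ravel()
    return -R.T@t, R.T@np.array([x[0],x[1],1.])
def at_z(f,u,v,z):
    o,d=ray(f,u,v); return o+d*(z-o[2])/d[2]
def proj(f,p):
    R,_=cv2.Rodrigues(np.array(f["rvec"],float)); q=R@np.array(p,float)+np.array(f["tvec"],float).ravel()
    x=q[:2]/q[2]; x=x*(1+f["k1"]*(x@x)); return x*K(f)+[f["cx"],f["cy"]]
def save(f,n): cv2.imwrite("pics/"+n,cv2.cvtColor(f["frame"],cv2.COLOR_RGB2BGR))
E
python3 - <<'E'
from h import *
Z={"cup_a_center":.032,"bush_a_center":.028,"sleeve_center":.032,"tape_center":.0225,"wrench":0,"tray_blue":0,"tray_red":0,"tray_green":0}
for c in ("top","scene"):
    f=cam(c); save(f,c+"0.png")
    for t,z in Z.items():
        for d in env.landmark_of(t,c):
            u,v=d["position"][0]*512,d["position"][1]*384
            print(c,t,round(d["p"],2),int(u),int(v),at_z(f,u,v,z).round(3)[:2])
print(env.state(),env.tip_extent)
E
```

```text
top cup_a_center 0.44 186 231 [0.457 0.235]
top bush_a_center 0.54 257 236 [ 0.439 -0.008]
top sleeve_center 0.45 214 233 [0.449 0.139]
top tape_center 0.78 130 240 [0.426 0.435]
top tape_center 0.69 258 180 [ 0.636 -0.012]
top wrench 0.66 383 251 [ 0.385 -0.455]
top wrench 0.65 132 237 [0.432 0.434]
top wrench 0.22 189 180 [0.635 0.233]
top tray_blue 0.76 193 180 [0.634 0.22 ]
top tray_red 0.91 233 119 [0.855 0.079]
top tray_red 0.85 291 137 [ 0.791 -0.128]
top tray_red 0.69 260 179 [ 0.638 -0.018]
top tray_green 0.81 321 183 [ 0.624 -0.236]
top tray_green 0.69 256 238 [ 0.43  -0.004]
scene cup_a_center 0.83 286 145 [0.462 0.232]
scene bush_a_center 0.81 219 174 [ 0.43  -0.016]
scene sleeve_center 0.55 264 157 [0.459 0.139]
scene tape_center 0.9 323 122 [0.438 0.438]
scene wrench 0.64 83 243 [ 0.388 -0.443]
scene tray_red 0.89 274 215 [ 0.652 -0.002]
scene tray_red 0.66 272 270 [ 0.794 -0.143]
scene tray_red 0.65 344 237 [0.84  0.075]
scene tray_green 0.63 206 249 [ 0.627 -0.219]
{'clock': 0.9, 'joint_pos': array([-8.21085913e+01,  4.99462679e+00,  7.85359736e+01, -2.01149889e-04,
        9.64614085e+01, -5.90757974e+00]), 'dq': array([ 0.01935114, -0.032511  ,  0.04758128,  0.13059119, -0.02847408,
       -0.04343657]), 'joint_torque': array([ 1.31546920e-03, -3.40035868e+01, -3.02597344e+01,  7.20195752e-02,
        2.34925293e-02, -1.36841655e-05]), 'position': array([ 0.13117756, -0.5341485 ,  0.22751507]), 'tool_rot': array([[ 9.71138586e-01,  2.38515926e-01,  1.56934197e-05],
       [ 2.38515926e-01, -9.71138576e-01, -1.38629155e-04],
       [-1.78247760e-05,  1.38371252e-04, -9.99999990e-01]]), 'wrist_force': array([-0.72842282,  0.4577065 ,  0.51342223]), 'wrist_torque': array([ 0.0290529 ,  0.00441369, -0.02504844]), 'grip_force': 0.0, 'gripper_width': 0.9975489523699043} 0.022
```

View pics/top0.png

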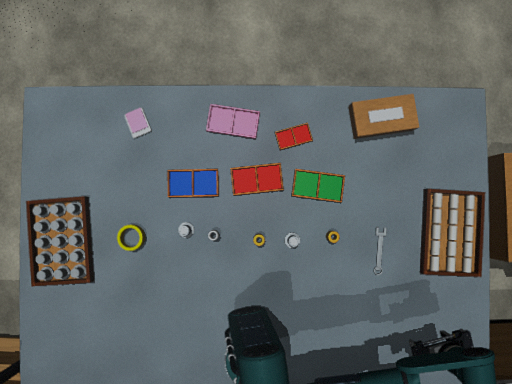

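View pics/scene0.png

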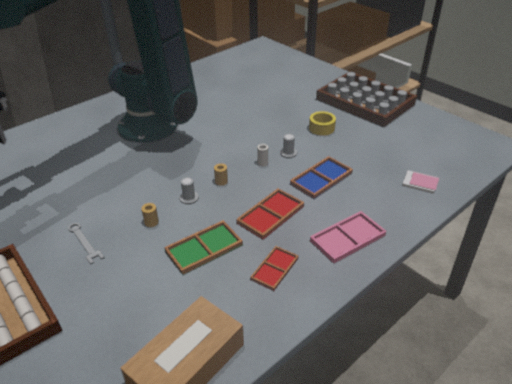

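The top view shows cups at about (186,230) and (293,240), the sleeve at (213,235) and bushings at (259,240) and (333,237). The trays are blue (193,183), red (258,179) and green (319,185); the small red tray at (294,137) and the pink one are decoys. The tape is at (131,238) and the wrench at (380,250).

```bash
cat > m.py <<'E'
from h import *
def trays(c,f):
    hsv=cv2.cvtColor(f["frame"],cv2.COLOR_RGB2HSV); h,s,v=cv2.split(hsv)
    for n,m in {"blue":(h>105)&(h<130),"red":(h<6)|(h>174),"green":(h>50)&(h<75)}.items():
        m=(m&(s>170)&(v>60)).astype(np.uint8)
        m=cv2.morphologyEx(m,cv2.MORPH_CLOSE,np.ones((7,7)))
        for k in cv2.findContours(m,cv2.RETR_EXTERNAL,cv2.CHAIN_APPROX_NONE)[0]:
            if cv2.contourArea(k)<150: continue
            P=np.array([at_z(f,*p[0],.006)[:2] for p in k],np.float32)
            (x,y),(a,b),_=cv2.minAreaRect(P); e=cv2.boxPoints(cv2.minAreaRect(P))
            l=max((e[1]-e[0],e[2]-e[1]),key=np.linalg.norm); l=l*np.sign(l[1])
            print(c,n,round(x,3),round(y,3),"size",round(a,3),round(b,3),"y-axis yaw from world y",round(np.degrees(np.arctan2(-l[0],l[1])),1))
def parts(c,f):
    for t,z,hh in (("cup_a_center",.032,.064),("bush_a_center",.028,.056),("sleeve_center",.032,.064)):
        for fn in ("landmark_of","search_frame","trace"):
            for d in getattr(env,fn)(t,c):
                if fn=="landmark_of": u,v=d["position"][0]*512,d["position"][1]*384
                elif fn=="search_frame": r=d["rect"]; u,v=(r[0]+r[2]/2)*512,(r[1]+r[3]/2)*384
                else: v,u=[q.mean() for q in np.nonzero(d["region"])]
                print(c,t[:5],fn,round(d["p"],2),int(u),int(v),at_z(f,u,v,z).round(3)[:2])
E
python3 - <<'E'
from m import *
for c in ("top","scene"):
    f=cam(c); trays(c,f); parts(c,f)
E
```

```text
top blue 0.628 0.221 size 0.081 0.159 y-axis yaw from world y 0.3
top red 0.642 -0.005 size 0.085 0.166 y-axis yaw from world y 6.4
top red 0.794 -0.136 size 0.057 0.114 y-axis yaw from world y 15.8
top green 0.619 -0.222 size 0.161 0.081 y-axis yaw from world y -7.5
top cup_a landmark_of 0.55 186 230 [0.459 0.237]
top cup_a search_frame 0.47 187 231 [0.458 0.233]
top bush_ landmark_of 0.54 254 238 [0.433 0.001]
top bush_ landmark_of 0.2 185 231 [0.457 0.241]
top bush_ search_frame 0.57 257 240 [ 0.425 -0.007]
top bush_ trace 0.65 258 241 [ 0.424 -0.013]
top bush_ trace 0.53 379 247 [ 0.399 -0.434]
top sleev landmark_of 0.45 214 233 [0.451 0.14 ]
top sleev search_frame 0.18 256 178 [ 0.64  -0.005]
scene red 0.642 -0.044 size 0.067 0.063 y-axis yaw from world y -83.6
scene cup_a landmark_of 0.67 288 144 [0.464 0.242]
scene cup_a search_frame 0.57 288 146 [0.473 0.234]
scene cup_a trace 0.84 288 146 [0.471 0.234]
scene cup_a trace 0.2 220 174 [ 0.435 -0.017]
scene bush_ landmark_of 0.48 221 175 [ 0.438 -0.014]
scene bush_ search_frame 0.66 222 175 [ 0.439 -0.011]
scene bush_ trace 0.83 220 174 [ 0.433 -0.014]
scene sleev landmark_of 0.51 262 156 [0.453 0.138]
scene sleev landmark_of 0.2 204 247 [ 0.644 -0.237]
scene sleev search_frame 0.64 262 155 [0.451 0.141]
scene sleev trace 0.79 262 154 [0.446 0.143]
scene sleev trace 0.57 320 176 [0.648 0.192]
```

drive_tool:
  series:
    - [[0,0,0],0.12,0.5]
    - [[0,0,0],0.12,0.5]
    - [[0.03,-0.026,0],0,0.5]
    - [[0.03,-0.026,0],0,0.5]
    - [[0.03,-0.026,0],0,0.5]
    - [[0.03,-0.026,0],0,0.5]
    - [[0.03,-0.026,0],0,0.5]
    - [[0.03,-0.026,0],0,0.5]
    - [[0.03,-0.026,0],0,0.5]
    - [[0.03,-0.026,0],0,0.5]
  force: 20

```text
clock: 2.73
position: [0.3721, -0.3244, 0.2278]
tool_rot: [[1.0, 0.001, 0.001], [0.001, -1.0, -0.001], [0.001, 0.001, -1.0]]
wrist_force: [0.6, -0.9, -0.2]
gripper_width: 0.752
grip_force: 0.0
```

drive_tool:
  series:
    - [[0.03,-0.026,0],0,0.5]
    - [[0.03,-0.026,0],0,0.5]
    - [[0,0,0],0,0.5]
    - [[0,0,0],0,0.5]

```text
clock: 3.07
position: [0.432, -0.2725, 0.2274]
tool_rot: [[1.0, 0.005, -0.0], [0.005, -1.0, -0.0], [-0.0, 0.0, -1.0]]
wrist_force: [0.6, -0.5, 0.1]
gripper_width: 0.75
grip_force: 0.0
```

```bash
python3 - <<'E'
from m import *
f=cam("wrist"); save(f,"w1.png"); parts("wrist",f)
s=env.state(); print(s["position"],s["tool_rot"],s["joint_pos"], ray(f,256,192)[0])
E
```

```text
wrist cup_a landmark_of 0.52 247 165 [ 0.439 -0.268]
wrist cup_a landmark_of 0.15 389 202 [ 0.397 -0.426]
wrist bush_ landmark_of 0.91 19 177 [ 0.424 -0.015]
wrist bush_ search_frame 0.56 26 173 [ 0.428 -0.023]
wrist bush_ trace 0.63 21 172 [ 0.43  -0.017]
wrist sleev search_frame 0.6 248 166 [ 0.438 -0.269]
[ 0.43046369 -0.27453263  0.22754025] [[ 9.99999761e-01 -6.86963681e-04  7.37405662e-05]
 [-6.86949871e-04 -9.99999747e-01 -1.87149232e-04]
 [ 7.38691122e-05  1.87098531e-04 -9.99999980e-01]] [-3.88892930e+01 -5.88500600e-02  8.37789176e+01 -5.72796954e-03
  9.62699119e+01  5.11494407e+01] [ 0.51354641 -0.27237026  0.38520333]
```

View pics/w1.png

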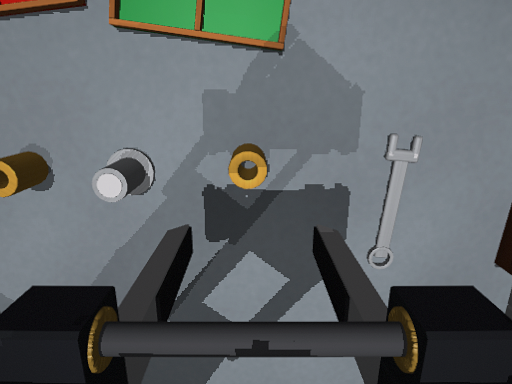

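The wrist view shows bushing 2 with its top ring centred at (248,170), cup 2 with its top at (110,185), bushing 1 at the left edge near (4,180), and the wrench on the right, clear.

```bash
python3 - <<'E'
from m import *
f=cam("wrist"); print(at_z(f,248,169.5,.056),at_z(f,110,185,.064),at_z(f,131,172,.003),at_z(f,3,180,.056))
s=env.state(); print(s["position"])
E
```

```text
[ 0.4384472  -0.27038838  0.056     ] [ 0.42461548 -0.13231305  0.064     ] [ 0.42385676 -0.13199685  0.003     ] [ 0.42794746 -0.0185279   0.056     ]
[ 0.43056142 -0.27439016  0.22753992]
```

drive_tool:
  series:
    - [[0.008,-0.004,0.03],0,0.5]
    - [[0,0,0.04],0,0.5]
    - [[0,0,0.04],0,0.5]
    - [[0,0,0.04],0,0.5]
    - [[0,0,0.025],0,0.5]
    - [[0,0,0.01],0,0.5]
    - [[0,0,0],0,0.5]
    - [[0,0,0],0,0.5]

```text
clock: 4.28
position: [0.4395, -0.2705, 0.0434]
tool_rot: [[1.0, 0.001, 0.001], [0.001, -1.0, -0.001], [0.001, 0.001, -1.0]]
wrist_force: [0.5, -0.7, 0.5]
gripper_width: 0.748
grip_force: 0.0
```

drive_tool:
  series:
    - [[0,0,0],0,-1]
    - [[0,0,0],0,-1]
    - [[0,0,0],0,-1]
    - [[0,0,0],0,-1]
    - [[0,0,0],0,-1]
    - [[0,0,0],0,-1]
    - [[0,0,0],0,-1]
    - [[0,0,0],0,-1]
  force: 25

```text
clock: 4.95
position: [0.4395, -0.2697, 0.0435]
tool_rot: [[1.0, 0.001, 0.001], [0.001, -1.0, 0.0], [0.001, -0.0, -1.0]]
wrist_force: [-1.3, 2.1, 5.7]
gripper_width: 0.427
grip_force: 25.0
```

drive_tool:
  series:
    - [[0,0,-0.01],0,-1]
    - [[0,0,-0.03],0,-1]
    - [[0,0,-0.03],0,-1]
    - [[0.012,-0.012,-0.01],0,-1]
    - [[0.025,-0.027,0],0,-1]
    - [[0.025,-0.027,0],0,-1]
    - [[0.025,-0.027,0],0,-1]
    - [[0.025,-0.027,0],0,-1]
    - [[0.025,-0.027,0],0,-1]
    - [[0.025,-0.027,0],0,-1]

```text
clock: 5.78
position: [0.6012, -0.0947, 0.1217]
tool_rot: [[1.0, 0.001, -0.002], [0.001, -1.0, -0.001], [-0.002, 0.001, -1.0]]
wrist_force: [0.4, -0.8, -2.5]
gripper_width: 0.429
grip_force: 25.0
```

drive_tool:
  series:
    - [[0.025,-0.027,0],0,-1]
    - [[0.0205,-0.021,0],0,-1]
    - [[0,0,0],0,-1]
    - [[0,0,0],0,-1]
    - [[0,0,0],0,-1]

```text
clock: 6.2
position: [0.6454, -0.0483, 0.1214]
tool_rot: [[1.0, 0.001, -0.002], [0.001, -1.0, -0.001], [-0.002, 0.001, -1.0]]
wrist_force: [0.7, 0.5, -2.1]
gripper_width: 0.424
grip_force: 25.0
```

```bash
python3 - <<'E'
from m import *
f=cam("wrist"); save(f,"w2.png"); trays("wrist",f)
s=env.state(); print(s["position"])
E
```

```text
wrist blue 0.626 0.164 size 0.082 0.036 y-axis yaw from world y -89.7
wrist red 0.634 0.039 size 0.084 0.078 y-axis yaw from world y -83.7
wrist red 0.645 -0.047 size 0.081 0.081 y-axis yaw from world y 6.1
wrist red 0.787 -0.169 size 0.028 0.052 y-axis yaw from world y 15.6
wrist red 0.779 -0.11 size 0.045 0.054 y-axis yaw from world y 15.8
wrist green 0.611 -0.264 size 0.062 0.083 y-axis yaw from world y 82.5
wrist green 0.621 -0.181 size 0.075 0.082 y-axis yaw from world y 82.5
[ 0.64531757 -0.04876296  0.12176342]
```

View pics/w2.png

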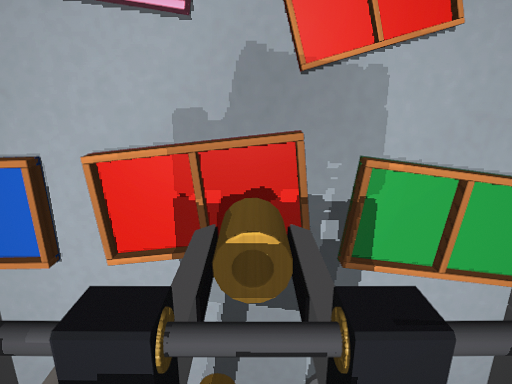

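drive_tool:
  series:
    - [[0,0,0.035],0,-1]
    - [[0,0,0.025],0,-1]
    - [[0,0,0.008],0,-1]
    - [[0,0,0.003],0,-1]
    - [[0,0,0.002],0,-1]
    - [[0,0,0.001],0,-1]
    - [[0,0,0],0,-1]
    - [[0,0,0],0,-1]

```text
clock: 6.92
position: [0.6471, -0.048, 0.05]
tool_rot: [[1.0, 0.001, 0.003], [0.001, -1.0, -0.0], [0.003, 0.0, -1.0]]
wrist_force: [-0.3, -0.9, -2.8]
gripper_width: 0.427
grip_force: 25.0
```

drive_tool:
  series:
    - [[0,0,0.0005],0,0.3]
    - [[0,0,0],0,0.3]
    - [[0,0,0],0,0.3]
    - [[0,0,0],0,0.3]
    - [[0,0,-0.03],0,0.3]
    - [[0,0,-0.04],0,0.3]
    - [[-0.02,0,-0.03],0,0.3]
    - [[-0.035,0,-0.02],0,0.3]
    - [[-0.04,0,0],0,0.4]
    - [[-0.04,0,0],0,0.5]

```text
clock: 7.75
position: [0.5114, -0.0481, 0.1707]
tool_rot: [[1.0, 0.001, 0.005], [0.001, -1.0, -0.001], [0.005, 0.001, -1.0]]
wrist_force: [-1.2, -0.5, -0.9]
gripper_width: 0.731
grip_force: 0.0
```

drive_tool:
  series:
    - [[-0.04,-0.01,0],0,0.5]
    - [[-0.03,-0.015,0],0,0.5]
    - [[-0.012,-0.008,0],0,0.5]
    - [[0,0,0],0,0.5]
    - [[0,0,0],0,0.5]

```text
clock: 8.17
position: [0.4295, -0.0148, 0.1688]
tool_rot: [[1.0, 0.002, 0.003], [0.002, -1.0, -0.001], [0.003, 0.001, -1.0]]
wrist_force: [0.5, -0.3, 0.5]
gripper_width: 0.747
grip_force: 0.0
```

```bash
cat >> m.py <<'E'
def brass(f):
    h,s,v=cv2.split(cv2.cvtColor(f["frame"],cv2.COLOR_RGB2HSV))
    m=((h>14)&(h<28)&(s>120)&(v>70)).astype(np.uint8)
    for k in cv2.findContours(m,cv2.RETR_EXTERNAL,cv2.CHAIN_APPROX_NONE)[0]:
        if cv2.contourArea(k)>300: print(cv2.boundingRect(k), *[at_z(f,*k.reshape(-1,2).mean(0),.028)[:2].round(3)])
E
python3 - <<'E'
from m import *
f=cam("wrist"); save(f,"w3.png"); parts("wrist",f); brass(f)
s=env.state(); print(s["position"])
E
```

```text
wrist cup_a search_frame 0.88 9 151 [0.462 0.202]
wrist cup_a trace 0.72 7 150 [0.463 0.204]
wrist bush_ landmark_of 0.72 250 186 [ 0.428 -0.014]
wrist bush_ landmark_of 0.23 378 192 [ 0.423 -0.133]
wrist bush_ search_frame 0.57 249 187 [ 0.427 -0.013]
wrist bush_ trace 0.7 248 188 [ 0.427 -0.012]
wrist bush_ trace 0.57 374 188 [ 0.426 -0.129]
wrist bush_ trace 0.39 7 150 [0.463 0.207]
wrist sleev landmark_of 0.74 77 169 [0.445 0.144]
wrist sleev search_frame 0.86 72 172 [0.443 0.149]
wrist sleev trace 0.55 71 171 [0.444 0.149]
(226, 161, 46, 55) [ 0.427 -0.012]
[ 0.42951196 -0.01507886  0.16774252]
```

View pics/w3.png

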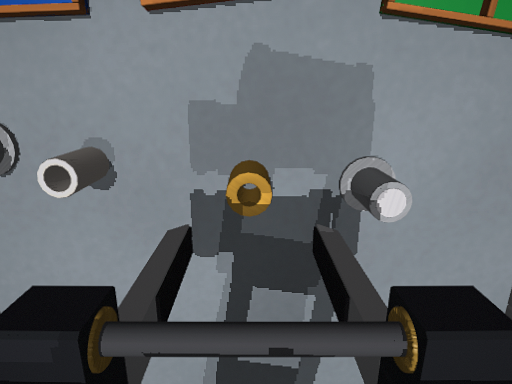

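The wrist view shows bushing 1 at (249,187), between the fingers, the sleeve top at (58,177), and cup 2's top at (392,202) with its flange around (368,182).

drive_tool:
  series:
    - [[-0.002,-0.002,0.04],0,0.5]
    - [[0,0,0.04],0,0.5]
    - [[0,0,0.03],0,0.5]
    - [[0,0,0.0145],0,0.5]
    - [[0,0,0],0,0.5]
    - [[0,0,0],0,0.5]
    - [[0,0,0],0,-1]
    - [[0,0,0],0,-1]
    - [[0,0,0],0,-1]
    - [[0,0,0],0,-1]

```text
clock: 9.5
position: [0.4283, -0.0131, 0.0448]
tool_rot: [[1.0, 0.001, 0.003], [0.001, -1.0, -0.001], [0.003, 0.001, -1.0]]
wrist_force: [-0.5, 0.2, 0.0]
gripper_width: 0.505
grip_force: 0.0
```

drive_tool:
  series:
    - [[0,0,0],0,-1]
    - [[0,0,0],0,-1]
    - [[0,0,0],0,-1]
    - [[0,0,0],0,-1]

```text
clock: 9.83
position: [0.4279, -0.0127, 0.0443]
tool_rot: [[1.0, 0.001, 0.002], [0.001, -1.0, 0.0], [0.002, -0.0, -1.0]]
wrist_force: [-0.5, 1.8, 5.8]
gripper_width: 0.414
grip_force: 25.0
```

```bash
python3 - <<'E'
from m import *
f=cam("wrist"); s=env.state(); print(s["position"],s["gripper_width"],s["grip_force"])
E
```

```text
[ 0.42787419 -0.01276071  0.044295  ] 0.4137715460304964 25.00101945188362
```

drive_tool:
  series:
    - [[0,0,-0.01],0,-1]
    - [[0,0,-0.03],0,-1]
    - [[0,0,-0.03],0,-1]
    - [[0.012,-0.003,-0.01],0,-1]
    - [[0.035,-0.009,0],0,-1]
    - [[0.035,-0.009,0],0,-1]
    - [[0.035,-0.009,0],0,-1]
    - [[0.035,-0.009,0],0,-1]
    - [[0.035,-0.009,0],0,-1]
    - [[0.02,-0.004,0],0,-1]

```text
clock: 10.72
position: [0.6363, 0.0401, 0.1216]
tool_rot: [[1.0, 0.002, -0.002], [0.002, -1.0, -0.0], [-0.002, 0.0, -1.0]]
wrist_force: [-0.2, 0.2, -2.9]
gripper_width: 0.415
grip_force: 25.0
```

drive_tool:
  series:
    - [[0,0,0],0,-1]
    - [[0,0,0],0,-1]
    - [[0,0,0.035],0,-1]
    - [[0,0,0.025],0,-1]
    - [[0,0,0.008],0,-1]
    - [[0,0,0.003],0,-1]
    - [[0,0,0.002],0,-1]
    - [[0,0,0.001],0,-1]
    - [[0,0,0],0,-1]
    - [[0,0,0],0,-1]

```text
clock: 11.55
position: [0.6349, 0.0392, 0.0509]
tool_rot: [[1.0, 0.001, 0.002], [0.001, -1.0, -0.0], [0.002, 0.0, -1.0]]
wrist_force: [-0.4, -0.4, -3.2]
gripper_width: 0.413
grip_force: 25.0
```

drive_tool:
  series:
    - [[0,0,0.0005],0,0.3]
    - [[0,0,0],0,0.3]
    - [[0,0,0],0,0.3]
    - [[0,0,0],0,0.3]
    - [[0,0,-0.03],0,0.3]
    - [[0,0,-0.04],0,0.3]
    - [[-0.02,0.016,-0.03],0,0.3]
    - [[-0.03,0.025,-0.02],0,0.3]
    - [[-0.03,0.025,0],0,0.6]
    - [[-0.03,0.025,0],0,0.6]

```text
clock: 12.38
position: [0.526, -0.0514, 0.1708]
tool_rot: [[1.0, 0.002, 0.006], [0.002, -1.0, -0.002], [0.006, 0.002, -1.0]]
wrist_force: [-0.1, -1.4, 0.5]
gripper_width: 0.756
grip_force: 0.0
```

drive_tool:
  series:
    - [[-0.03,0.025,0],0,0.6]
    - [[-0.03,0.025,0],0,0.6]
    - [[-0.025,0.02,0],0,0.6]
    - [[-0.016,0.01,0],0,0.6]
    - [[0,0,0],0,0.6]
    - [[0,0,0],0,0.6]

```text
clock: 12.88
position: [0.4248, -0.131, 0.1686]
tool_rot: [[1.0, -0.001, 0.002], [-0.001, -1.0, -0.0], [0.002, 0.0, -1.0]]
wrist_force: [0.8, 0.3, 0.3]
gripper_width: 0.802
grip_force: 0.0
```

```bash
python3 - <<'E'
from m import *
f=cam("wrist"); save(f,"w4.png"); parts("wrist",f)
s=env.state(); print(s["position"])
E
```

```text
[ 0.42510722 -0.13034552  0.16779425]
```

View pics/w4.png

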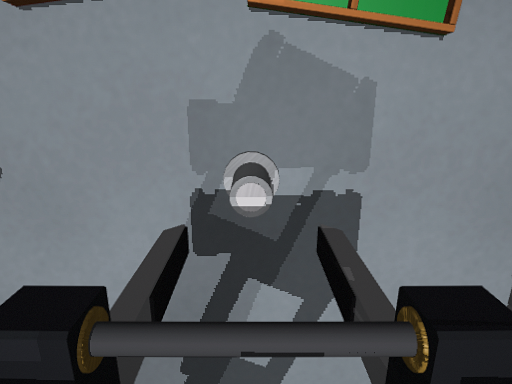

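The wrist view shows cup 2 centred between the fingers, its top at (251,195) and its flange at (252,178), about where I expected it.

drive_tool:
  series:
    - [[-0.001,0.001,0.04],0,0.6]
    - [[0,0,0.04],0,0.6]
    - [[0,0,0.03],0,0.6]
    - [[0,0,0.0115],0,0.6]
    - [[0,0,0],0,0.6]
    - [[0,0,0],0,0.6]
    - [[0,0,0],0,-1]
    - [[0,0,0],0,-1]
    - [[0,0,0],0,-1]
    - [[0,0,0],0,-1]

```text
clock: 14.22
position: [0.4247, -0.1321, 0.0478]
tool_rot: [[1.0, 0.001, 0.002], [0.001, -1.0, -0.001], [0.002, 0.001, -1.0]]
wrist_force: [-0.1, -0.4, -0.1]
gripper_width: 0.551
grip_force: 0.0
```

drive_tool:
  series:
    - [[0,0,0],0,-1]
    - [[0,0,0],0,-1]
    - [[0,0,0],0,-1]
    - [[0,0,0],0,-1]
    - [[0,0,0],0,-1]

```text
clock: 14.63
position: [0.424, -0.1315, 0.0468]
tool_rot: [[1.0, 0.001, 0.0], [0.001, -1.0, 0.0], [0.0, -0.0, -1.0]]
wrist_force: [-0.2, 1.3, 3.0]
gripper_width: 0.372
grip_force: 25.0
```

drive_tool:
  series:
    - [[0,0,-0.01],0,-1]
    - [[0,0,-0.03],0,-1]
    - [[0,0,-0.04],0,-1]
    - [[0.01,-0.015,-0.03],0,-1]
    - [[0.02,-0.03,0],0,-1]
    - [[0.02,-0.03,0],0,-1]
    - [[0.02,-0.03,0],0,-1]
    - [[0.02,-0.03,0],0,-1]
    - [[0.02,-0.03,0],0,-1]
    - [[0.02,-0.03,0],0,-1]

```text
clock: 15.47
position: [0.5542, 0.0649, 0.1565]
tool_rot: [[1.0, 0.001, -0.0], [0.001, -1.0, -0.001], [-0.0, 0.001, -1.0]]
wrist_force: [0.7, -0.3, -0.9]
gripper_width: 0.371
grip_force: 25.0
```

drive_tool:
  series:
    - [[0.02,-0.03,0],0,-1]
    - [[0.02,-0.03,0],0,-1]
    - [[0.02,-0.03,0],0,-1]
    - [[0.014,-0.025,0],0,-1]
    - [[0,0,0],0,-1]
    - [[0,0,0],0,-1]
    - [[0,0,0.03],0,-1]

```text
clock: 16.05
position: [0.6313, 0.1787, 0.1336]
tool_rot: [[1.0, 0.001, 0.013], [0.001, -1.0, 0.001], [0.013, -0.001, -1.0]]
wrist_force: [1.5, -0.2, -0.3]
gripper_width: 0.373
grip_force: 25.0
```

```bash
python3 - <<'E'
from m import *
f=cam("wrist"); save(f,"w5.png"); trays("wrist",f);brass(f)
s=env.state(); print(s["position"])
E
```

```text
wrist blue 0.624 0.264 size 0.083 0.078 y-axis yaw from world y -88.7
wrist blue 0.632 0.177 size 0.07 0.08 y-axis yaw from world y 1.2
wrist red 0.635 0.035 size 0.083 0.077 y-axis yaw from world y -83.8
wrist red 0.642 -0.035 size 0.083 0.04 y-axis yaw from world y -83.9
(12, 356, 36, 28) [0.461 0.399]
(389, 165, 82, 66) [0.632 0.031]
(490, 154, 22, 32) [ 0.654 -0.025]
[0.62614394 0.17718936 0.1224206 ]
```

View pics/w5.png

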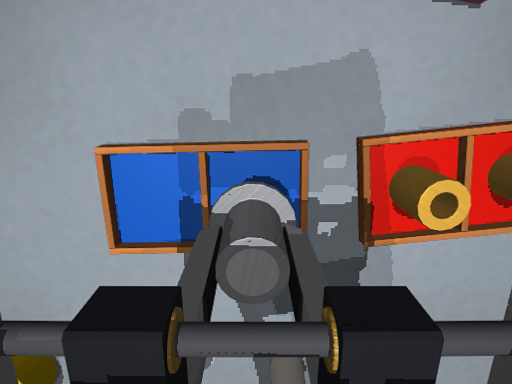

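The wrist view shows the cup over the right bay of the blue tray. Bushing 1 stands upright in the left red bay.

drive_tool:
  series:
    - [[0,0,0.03],0,-1]
    - [[0,0,0.025],0,-1]
    - [[0,0,0.01],0,-1]
    - [[0,0,0.002],0,-1]
    - [[0,0,0.001],0,-1]
    - [[0,0,0],0,-1]
    - [[0,0,0],0,-1]

```text
clock: 16.68
position: [0.6289, 0.1785, 0.0609]
tool_rot: [[1.0, 0.0, 0.004], [0.0, -1.0, 0.001], [0.004, -0.001, -1.0]]
wrist_force: [-0.8, -0.8, -1.7]
gripper_width: 0.377
grip_force: 25.0
```

drive_tool:
  series:
    - [[0,0,0.003],0,-1]
    - [[0,0,0.002],0,-1]
    - [[0,0,0],0,-1]
    - [[0,0,0],0,-1]
    - [[0,0,0],0,-1]

```text
clock: 17.1
position: [0.6276, 0.1785, 0.0535]
tool_rot: [[1.0, 0.001, 0.0], [0.001, -1.0, -0.0], [0.0, 0.0, -1.0]]
wrist_force: [0.4, 0.2, -2.1]
gripper_width: 0.372
grip_force: 25.0
```

drive_tool:
  series:
    - [[0,0,0.0005],0,0.2]
    - [[0,0,0],0,0.2]
    - [[0,0,0],0,0.2]
    - [[0,0,0],0,0.2]
    - [[0,0,-0.03],0,0.2]
    - [[0,0,-0.04],0,0.2]
    - [[-0.02,-0.007,-0.03],0,0.3]
    - [[-0.03,-0.01,-0.017],0,0.6]
    - [[-0.03,-0.01,0],0,0.6]
    - [[-0.03,-0.01,0],0,0.6]

```text
clock: 17.93
position: [0.5177, 0.2159, 0.1726]
tool_rot: [[1.0, 0.0, 0.005], [0.0, -1.0, 0.002], [0.005, -0.002, -1.0]]
wrist_force: [-0.1, 0.0, -0.2]
gripper_width: 0.793
grip_force: 0.0
```

drive_tool:
  series:
    - [[-0.03,-0.01,0],0,0.6]
    - [[-0.02,-0.008,0],0,0.6]
    - [[-0.01,-0.002,0],0,0.6]
    - [[0,0,0],0,0.6]
    - [[0,0,0],0,0.6]

```text
clock: 18.35
position: [0.4581, 0.2353, 0.1704]
tool_rot: [[1.0, 0.001, 0.002], [0.001, -1.0, -0.0], [0.002, 0.0, -1.0]]
wrist_force: [0.3, -0.6, -0.0]
gripper_width: 0.799
grip_force: 0.0
```

```bash
python3 - <<'E'
from m import *
f=cam("wrist"); save(f,"w6.png"); parts("wrist",f)
s=env.state(); print(s["position"])
E
```

```text
wrist cup_a landmark_of 0.71 241 183 [0.461 0.245]
wrist cup_a search_frame 0.9 245 182 [0.462 0.242]
wrist cup_a trace 0.88 243 179 [0.465 0.243]
wrist bush_ search_frame 0.66 480 2 [0.612 0.05 ]
wrist bush_ search_frame 0.3 318 10 [0.605 0.181]
wrist bush_ trace 0.73 466 21 [0.598 0.059]
wrist sleev landmark_of 0.91 348 197 [0.447 0.145]
wrist sleev search_frame 0.62 350 201 [0.443 0.143]
wrist sleev trace 0.77 352 201 [0.443 0.141]
[0.45783877 0.23519532 0.16971056]
```

View pics/w6.png

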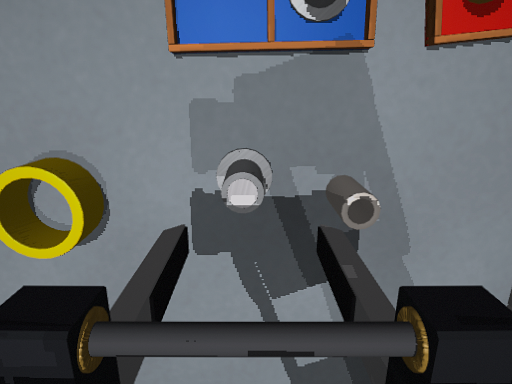

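The wrist view shows cup 1's top at (243,191), slightly left of centre, the sleeve at (350,200), the tape well clear on the left, and cup 2 upright in the blue tray.

drive_tool:
  series:
    - [[0.004,-0.006,0.04],0,0.6]
    - [[0,0,0.04],0,0.6]
    - [[0,0,0.03],0,0.6]
    - [[0,0,0.013],0,0.6]
    - [[0,0,0],0,0.6]
    - [[0,0,0],0,0.6]
    - [[0,0,0],0,-1]
    - [[0,0,0],0,-1]
    - [[0,0,0],0,-1]
    - [[0,0,0],0,-1]

```text
clock: 19.68
position: [0.4625, 0.2417, 0.0485]
tool_rot: [[1.0, 0.001, 0.003], [0.001, -1.0, 0.001], [0.003, -0.001, -1.0]]
wrist_force: [1.3, 0.3, -0.1]
gripper_width: 0.551
grip_force: 0.0
```

drive_tool:
  series:
    - [[0,0,0],0,-1]
    - [[0,0,0],0,-1]
    - [[0,0,0],0,-1]
    - [[0,0,0],0,-1]
    - [[0,0,0],0,-1]

```text
clock: 20.1
position: [0.4618, 0.2417, 0.0474]
tool_rot: [[1.0, 0.001, 0.001], [0.001, -1.0, 0.001], [0.001, -0.001, -1.0]]
wrist_force: [-0.5, 0.9, 2.4]
gripper_width: 0.371
grip_force: 25.0
```

drive_tool:
  series:
    - [[0,0,-0.01],0,-1]
    - [[0,0,-0.03],0,-1]
    - [[0,0,-0.03],0,-1]
    - [[0.01,-0.002,-0.01],0,-1]
    - [[0.035,-0.005,0],0,-1]
    - [[0.035,-0.005,0],0,-1]
    - [[0.035,-0.005,0],0,-1]
    - [[0.03,-0.004,0],0,-1]
    - [[0.02,-0.002,0],0,-1]
    - [[0,0,0],0,-1]

```text
clock: 20.93
position: [0.6295, 0.2638, 0.1253]
tool_rot: [[1.0, -0.001, -0.0], [-0.001, -1.0, -0.001], [-0.0, 0.001, -1.0]]
wrist_force: [-0.4, -0.1, -1.4]
gripper_width: 0.372
grip_force: 25.0
```

drive_tool:
  series:
    - [[0,0,0],0,-1]
    - [[0,0,0.035],0,-1]
    - [[0,0,0.025],0,-1]
    - [[0,0,0.008],0,-1]
    - [[0,0,0.003],0,-1]
    - [[0,0,0.002],0,-1]
    - [[0,0,0],0,-1]
    - [[0,0,0],0,-1]
    - [[0,0,0],0,-1]

```text
clock: 21.68
position: [0.6274, 0.2648, 0.0559]
tool_rot: [[1.0, 0.001, 0.003], [0.001, -1.0, 0.001], [0.003, -0.001, -1.0]]
wrist_force: [-0.1, -0.9, -0.8]
gripper_width: 0.372
grip_force: 25.0
```

drive_tool:
  series:
    - [[0,0,0.001],0,-1]
    - [[0,0,0],0,-1]
    - [[0,0,0],0,-1]
    - [[0,0,0],0,-1]

```text
clock: 22.02
position: [0.6268, 0.2646, 0.0533]
tool_rot: [[1.0, 0.001, 0.001], [0.001, -1.0, 0.0], [0.001, -0.0, -1.0]]
wrist_force: [-0.2, -0.2, -0.8]
gripper_width: 0.369
grip_force: 25.0
```

drive_tool:
  series:
    - [[0,0,0.0005],0,0.2]
    - [[0,0,0],0,0.2]
    - [[0,0,0],0,0.2]
    - [[0,0,0],0,0.2]
    - [[0,0,-0.03],0,0.2]
    - [[0,0,-0.04],0,0.2]
    - [[-0.02,0.013,-0.03],0,0.2]
    - [[-0.03,0.02,-0.017],0,0.4]
    - [[-0.03,0.02,0],0,0.4]
    - [[-0.03,0.02,0],0,0.4]

```text
clock: 22.85
position: [0.5165, 0.1911, 0.1718]
tool_rot: [[1.0, 0.001, 0.005], [0.001, -1.0, 0.001], [0.005, -0.001, -1.0]]
wrist_force: [-0.9, -1.4, 0.0]
gripper_width: 0.698
grip_force: 0.0
```

drive_tool:
  series:
    - [[-0.03,0.02,0],0,0.4]
    - [[-0.025,0.018,0],0,0.4]
    - [[-0.017,0.011,0],0,0.4]
    - [[0,0,0],0,0.4]
    - [[0,0,0],0,0.4]

```text
clock: 23.27
position: [0.4446, 0.1422, 0.1701]
tool_rot: [[1.0, 0.0, 0.002], [0.0, -1.0, 0.001], [0.002, -0.001, -1.0]]
wrist_force: [-1.1, -0.5, 0.7]
gripper_width: 0.701
grip_force: 0.0
```

```bash
python3 - <<'E'
from m import *
f=cam("wrist"); save(f,"w7.png"); parts("wrist",f)
s=env.state(); print(s["position"])
E
```

```text
wrist cup_a search_frame 0.52 111 6 [0.594 0.255]
wrist cup_a search_frame 0.48 4 192 [0.438 0.373]
wrist cup_a trace 0.5 110 3 [0.597 0.255]
wrist sleev landmark_of 0.58 247 184 [0.446 0.146]
wrist sleev search_frame 0.56 249 187 [0.444 0.144]
wrist sleev trace 0.7 250 188 [0.442 0.144]
wrist sleev trace 0.66 4 193 [0.437 0.373]
[0.44488762 0.14253312 0.1691996 ]
```

View pics/w7.png

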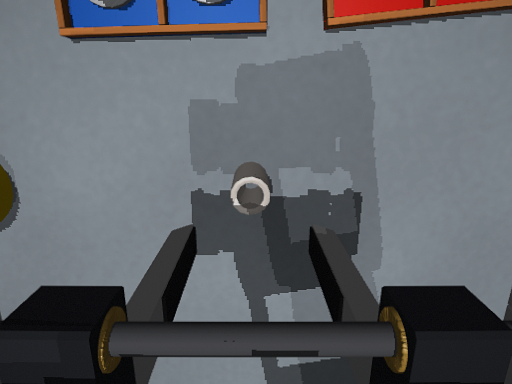

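The sleeve is centred between the fingers, with its top at (250,194). Both cups show in the blue tray.

drive_tool:
  series:
    - [[0,-0.001,0.04],0,0.4]
    - [[0,0,0.04],0,0.4]
    - [[0,0,0.03],0,0.4]
    - [[0,0,0.013],0,0.4]
    - [[0,0,0],0,0.4]
    - [[0,0,0],0,0.4]
    - [[0,0,0],0,-1]
    - [[0,0,0],0,-1]
    - [[0,0,0],0,-1]
    - [[0,0,0],0,-1]
  force: 15

```text
clock: 24.6
position: [0.4456, 0.1435, 0.0478]
tool_rot: [[1.0, 0.001, 0.003], [0.001, -1.0, 0.0], [0.003, -0.0, -1.0]]
wrist_force: [-0.3, 0.6, -0.4]
gripper_width: 0.453
grip_force: 0.0
```

drive_tool:
  series:
    - [[0,0,0],0,-1]
    - [[0,0,0],0,-1]
    - [[0,0,0],0,-1]
    - [[0,0,0],0,-1]
    - [[0,0,0],0,-1]

```text
clock: 25.02
position: [0.4452, 0.1435, 0.0472]
tool_rot: [[1.0, 0.001, 0.001], [0.001, -1.0, 0.0], [0.001, -0.0, -1.0]]
wrist_force: [-1.2, 0.0, 5.5]
gripper_width: 0.364
grip_force: 15.0
```

drive_tool:
  series:
    - [[0,0,-0.01],0,-1]
    - [[0,0,-0.03],0,-1]
    - [[0,0,-0.04],0,-1]
    - [[0.01,0.015,-0.03],0,-1]
    - [[0.017,0.031,0],0,-1]
    - [[0.017,0.031,0],0,-1]
    - [[0.017,0.031,0],0,-1]
    - [[0.017,0.031,0],0,-1]
    - [[0.017,0.031,0],0,-1]
    - [[0.017,0.031,0],0,-1]

```text
clock: 25.85
position: [0.5569, -0.0591, 0.1562]
tool_rot: [[1.0, 0.001, -0.001], [0.001, -1.0, 0.0], [-0.001, -0.0, -1.0]]
wrist_force: [0.5, 0.6, -0.7]
gripper_width: 0.364
grip_force: 15.0
```

drive_tool:
  series:
    - [[0.017,0.031,0],0,-1]
    - [[0.017,0.031,0],0,-1]
    - [[0.017,0.031,0],0,-1]
    - [[0.016,0.0295,0],0,-1]
    - [[0,0,0],0,-1]
    - [[0,0,0],0,-1]
    - [[0,0,0.03],0,-1]
    - [[0,0,0],0,-1]
    - [[0,0,0],0,-1]

```text
clock: 26.6
position: [0.6219, -0.1781, 0.1243]
tool_rot: [[1.0, 0.002, -0.006], [0.002, -1.0, 0.002], [-0.006, -0.002, -1.0]]
wrist_force: [0.5, -0.5, -0.1]
gripper_width: 0.365
grip_force: 15.0
```

```bash
python3 - <<'E'
from m import *
f=cam("wrist"); save(f,"w8.png"); trays("wrist",f);brass(f)
s=env.state(); print(s["position"])
E
```

```text
wrist red 0.636 0.03 size 0.085 0.047 y-axis yaw from world y -83.7
wrist red 0.644 -0.045 size 0.085 0.076 y-axis yaw from world y -83.7
wrist red 0.76 -0.119 size 0.071 0.018 y-axis yaw from world y -0.2
wrist green 0.61 -0.265 size 0.077 0.083 y-axis yaw from world y 82.4
wrist green 0.623 -0.179 size 0.08 0.08 y-axis yaw from world y 82.6
(34, 141, 78, 65) [ 0.647 -0.038]
[ 0.62297973 -0.17854685  0.12610502]
```

View pics/w8.png

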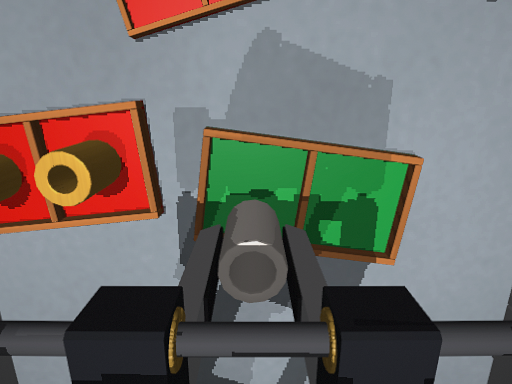

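The sleeve is over the left bay of the green tray, and bushing 2 stands upright in the red tray.

drive_tool:
  series:
    - [[0,0,0.03],0,-1]
    - [[0,0,0.025],0,-1]
    - [[0,0,0.01],0,-1]
    - [[0,0,0.004],0,-1]
    - [[0,0,0.002],0,-1]
    - [[0,0,0.001],0,-1]
    - [[0,0,0],0,-1]
    - [[0,0,0],0,-1]
    - [[0,0,0],0,-1]
    - [[0,0,0],0,-1]

```text
clock: 27.48
position: [0.6244, -0.1803, 0.0555]
tool_rot: [[1.0, 0.001, 0.001], [0.001, -1.0, -0.001], [0.001, 0.001, -1.0]]
wrist_force: [0.1, -0.3, -0.0]
gripper_width: 0.365
grip_force: 15.0
```

drive_tool:
  series:
    - [[0,0,0.0015],0,-1]
    - [[0,0,0],0,-1]
    - [[0,0,0],0,-1]
    - [[0,0,0],0,-1]

```text
clock: 27.82
position: [0.6242, -0.1802, 0.0533]
tool_rot: [[1.0, 0.001, 0.001], [0.001, -1.0, -0.0], [0.001, 0.0, -1.0]]
wrist_force: [0.9, -0.7, 1.1]
gripper_width: 0.362
grip_force: 15.0
```

Now I'll release the sleeve, lift straight up and back away so the top camera can check all the trays.

drive_tool:
  series:
    - [[0,0,0],0,0.2]
    - [[0,0,0],0,0.2]
    - [[0,0,0],0,0.2]
    - [[0,0,0],0,0.2]
    - [[0,0,-0.03],0,0.2]
    - [[0,0,-0.04],0,0.2]
    - [[0,0,-0.04],0,0.2]
    - [[-0.03,0,-0.03],0,0.2]
    - [[-0.04,0,-0.01],0,0.2]
    - [[-0.04,0,0],0,0.2]

```text
clock: 28.65
position: [0.5155, -0.1808, 0.207]
tool_rot: [[1.0, 0.002, 0.008], [0.002, -1.0, -0.004], [0.008, 0.004, -1.0]]
wrist_force: [0.7, -0.1, 1.1]
gripper_width: 0.602
grip_force: 0.0
```

drive_tool:
  series:
    - [[-0.04,-0.02,0],0,0.2]
    - [[-0.04,-0.03,0],0,0.2]
    - [[-0.04,-0.03,0],0,0.2]
    - [[-0.03,-0.02,0],0,0.2]
    - [[-0.03,0,0],0,0.2]
    - [[0,0,0],0,0.2]
    - [[0,0,0],0,0.2]
    - [[0,0,0],0,0.2]
    - [[0,0,0],0,0.2]

```text
clock: 29.4
position: [0.3513, -0.092, 0.2025]
tool_rot: [[1.0, 0.001, 0.0], [0.001, -1.0, -0.0], [0.0, 0.0, -1.0]]
wrist_force: [0.4, -0.0, 0.3]
gripper_width: 0.601
grip_force: 0.0
```

```bash
python3 - <<'E'
from m import *
f=cam("top"); a=f["frame"][80:280,110:410]
g=cam("scene"); b=g["frame"][110:290,140:410]
print(env.state()["position"],env.state()["clock"])
a=cv2.resize(a,(450,300)); b=cv2.resize(b,(450,300))
cv2.imwrite("pics/end.png",cv2.cvtColor(np.vstack([a,b]),cv2.COLOR_RGB2BGR))
E
```

```text
[ 0.35119078 -0.09189919  0.20224819] 29.5
```

View pics/end.png

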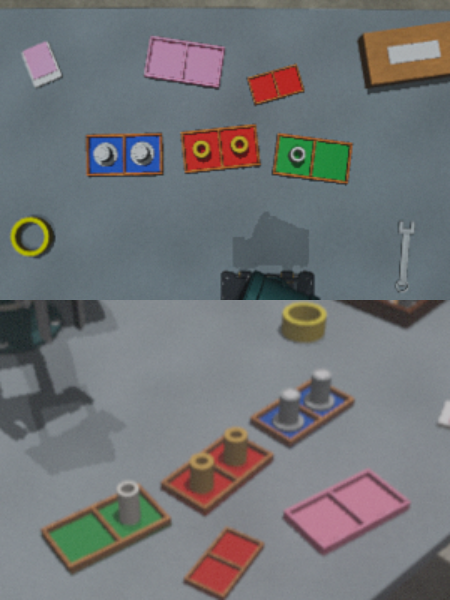

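Both views show all five parts upright, each in its own bay. The cups are in blue at (105,153) and (142,153), the bushings in red at (201,149) and (239,145), and the sleeve in green at (297,154). The tape and wrench are where they started.

```bash
python3 -c "
from workcell import env
print(env.job_done())"
```

```text
the job is handed in; nothing more can be done
None
```

All five parts are standing upright in their own bays (cups in blue, bushings in red, sleeve in green), the tape and wrench look unmoved in the final pictures, and I handed the job in at about 29.5 s; no verdict was returned.

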